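# Load a specimen mount and draw the index pin of the specimen slide

### The job

Set the green specimen mount from the steel tray, polished face up, fully down into the empty pocket of the indexing specimen slide and let go of it. Then take the slide's index pin by its red knob and draw it straight up about 25 mm, so that its end is clear of the plate but still well inside its guide bush, without forcing it sideways in the bush. Finish while holding the pin there, steady in the gripper, so that I can slide the plate; the plate, the other mounts and everything else on the bench stay where they are.

Things in the scene. Friction and masses are not known exactly. Their poses are not given: they have to be found in the camera images.
- mount: green plastic specimen mount to be loaded: a cylinder 30 mm across and 26 mm tall, 0.03 to 0.06 kg, with a small bright steel section set in its polished face. Origin at the centre of its underside; its z axis points out of the polished face. It starts in the tray with that face up.
- spare: black mount of the same size lying polished face down in the same tray, 70 mm or more from the green one (either may be the nearer to the robot); origin at the centre of its underside, z up. Bystander.
- tray: shallow steel tray, 220 x 100 mm (long along its x), floor 2 mm thick, rim 10 mm high, fixed to the bench; origin at the centre of its underside.
- fixture: the indexing specimen slide: fixed grey base 176 x 400 mm (x from -78 to 98 mm, long along y), rails, sliding plate and bracket; origin on the bench at the middle of its length, x away from the robot when its yaw is 0. Relative to it the bush is at x 33, y 0 mm, the pockets at x -20, y -90, -30, 30 and 90 mm.
- bush (a point): centre of the upper mouth of the index pin's guide bush, 92 mm above the bench; x, y as the slide. The bush is a vertical bore 15 mm wide, 26 mm long, in a flat aluminium arm 50 mm wide in y, reaching 20 mm to -x and 58 mm to +x of the bore, carried by a post at the +x end. Under the arm is a 12 mm gap, then the plate.
- bay: the empty pocket of the plate: origin at the centre of its floor (thin blue pad), 46 mm above the bench, 8 mm below the plate's top; pocket 32 mm across. Any of the four may be the empty one; neighbouring mounts leave 30 mm free on each side along y. A seated mount stands 18 mm proud of the plate.
- pin: index pin, loose in the bush, 0.11 to 0.23 kg. Origin at its lower end, z up. Shank 14 mm across, 54 mm long, bevelled end; above it a 23 mm collar, 3 mm thick, that rests on the bush's mouth, then a neck and a red knob. At the start fully down, end 54 mm below the mouth and 16 mm into the plate, locking it; raised 16 mm it is clear of the plate. Let go, it drops back.
- knob (a point): centre of the pin's round red knob (28 mm across, 20 mm tall), 71 mm above the pin's end; at the start 109 mm above the bench and 17 mm above the bracket arm.
- plate (a joint): the aluminium plate's place along the slide's y, m; 0 at the start. 106 x 280 x 20 mm, top 54 mm above the bench; a row of four pockets, 60 mm apart along y, and behind it (+x) a row of 15 mm index holes. With the pin drawn it slides 60 mm either way against 6 N of friction; keep it at 0.
- seat_a: black mount (cylinder 30 mm across, 26 mm tall) already seated in a pocket of the slide plate; origin at the centre of its underside, z up. Bystander.
- seat_b: black mount (cylinder 30 mm across, 26 mm tall) already seated in a pocket of the slide plate; origin at the centre of its underside, z up. Bystander.
- seat_c: black mount (cylinder 30 mm across, 26 mm tall) already seated in a pocket of the slide plate; origin at the centre of its underside, z up. Bystander.
- wash_bottle: white round plastic bottle with a red cap, 56 mm across and 170 mm tall; origin at the centre of its underside. Bystander.
- test_block: round steel hardness reference block, 64 mm across and 12 mm thick, left of the slide; origin at the centre of its underside. Bystander.

How it is judged:
By the outcome, as a careful person would: the job done as asked, in the order asked, and still so for the second after the job is handed in, while the arm keeps its last pose, push and grip.
It also fails if it takes over 58 s, if anything falls off the work surface, if the arm or the gripper's body presses on something with over 40 N, if the wrist force passes 120 N, or if a joint passes its speed limit or range.

### The arm

A 6-joint arm with a two-finger parallel gripper is mounted at the origin on the work surface. World frame = base frame: x ahead of the robot, y to its left, z up, the work surface at z = 0. Lengths are in m, angles in rad, forces in N, time in s.
With the tool pointing down it reaches from about 0.35 to 0.975 m from the base axis. Payload 4.9 kg.
Tool frame: the origin (TCP) lies midway between the tips of the shut fingers; the grasp point (between the pads) lies 19 mm behind it; z points along the fingers, y is the line along which they close (so a half turn about z gives the same grasp; the last joint's range is limited). The gripper opens to 85 mm and grips with 20 to 120 N. Pads are 22 mm wide; open, the fingers measure 114 mm over their backs; the gripper's body (76 mm by 85 mm) begins 54 mm behind the grasp point. The pads swing forward as they close: fully open they stand 13 mm farther back than shut.
Start: joints at [-1.267, 0.053, 1.613, -0, 1.476, -0.119], TCP at [0.256, -0.57, 0.231] pointing down, gripper open.
Joint ranges: [-3.01, 3.01], [-1.01, 2.22], [0.06, 2.58], [-1.02, 4.17], [0.09, 2.62], [-3.14, 3.14]. Speed limits (rad/s): [2.57, 2.57, 3.14, 3.14, 3.14, 3.14].

### API

Orientations are given as [roll, pitch, yaw] about the fixed x, y, z axes, in that order (R = Rz(yaw) Ry(pitch) Rx(roll)).
In Python, from rig import bot, viewer gives the robot as it stands. The module is installed in compiled form; this text tells all that it offers.
- The arm moves only by the tool apply_moves, never from a script. Its argument "moves" is a list that holds one entry, the list of rows, each a list of 4 numbers: the shift along the tool's x, y, z in cm, then the turn about the tool's z in degrees. A call has exactly 5 rows; each row shifts and turns the commanded pose from where the row before left it, along the tool's axes as they then stand; what a row does not reach is not made up. A row lasts 1/12 s, in which the tool goes at most 41.7 mm and 7.16 degrees, less where a joint would pass 70% of its speed; a pose out of reach is approached as far as the arm can. A call with a gripper value outside its range is refused whole. "gripper" is the gripper command: -1 is fully open, 1 is shut, values between are in proportion, set as the call begins (left out, the last holds). The fingers move at their own pace and stop on an object; "newtons" is the grip in N (left out, the last holds). Time passes only in rows, so rows that do not move let the fingers close, or fill a call up. It gives the time, the measured TCP pose, the force, the opening and the grip force at its end, in the units of the state.
- bot.sense(): the state, without advancing time (a new reading comes with each control period).
- viewer.grab_frame(name): name is "side" or "top"; returns a dict with "img" (480x640x3 uint8, red, green, blue), "K" (3x3 intrinsics, pixels), "dist_coeffs" ([k1, k2, p1, p2, k3] as OpenCV has them; the pictures are not rectified), "R" (3x3) and "t" (3): a world point X has camera coordinates R X + t. Camera axes: x right, y down, z forward; pixel columns grow to the right and rows downward; lengths in m; the calibration is good to about 2 mm. A picture is of the moment at which its call begins. There is no depth.
- bot.job_done(): hands the job in; it is judged then, once.
The state is a dict: "time": time; "qpos": joint angles; "qd": joint speeds; "joint_torque": joint torques, N m; "tool_pos": TCP position; "eef_rot": TCP orientation; "ft_force": force on the tool from outside, world axes, zero at the start; "moment": the same for the moment, N m; "finger_gap": finger opening in m; "grip_force": force on a finger pad.
Only numpy, scipy, OpenCV 4.12 (cv2) and the standard library are available. Lean on these libraries where they do the work, as an engineer would, in place of code of your own. Each camera call takes 0.05 s, during which the arm holds its last target. There are 200 camera calls.

## Working session

There is one attempt and no reset: what is moved stays moved. The work goes in short steps, Python scripts to look and compute and a tool call to move; the robot and the scene stay as the last step left them, time stands still between calls to the robot, and variables do not carry over. Pictures are saved under pics/ and viewed, at most 12 in all, crops included, and the job is handed in when it is done.

Besides the shell and the picture viewer there is one more tool, called after "Request:" as name(argument=value, ...) on one line, values as JSON. apply_moves: Moves the arm, as the interface text tells. Its arguments: {"type":"object","properties":{"moves":{"type":"array"},"gripper":{"type":"number"},"newtons":{"type":"number"}},"required":["moves"]}

```bash
mkdir -p pics; python3 - <<'E'
from rig import bot, viewer
import cv2,pickle
s=bot.sense(); print({k:s[k] for k in('time','tool_pos','eef_rot','finger_gap','ft_force')})
d={}
for n in('top','side'):
    f=viewer.grab_frame(n); d[n]=f; cv2.imwrite(f'pics/{n}0.png',f['img'][:,:,::-1]); print(n,f['K'],f['dist_coeffs'],-f['R'].T@f['t'])
pickle.dump(d,open('f0.pkl','wb'))
E
```

```text
{'time': 0.0, 'tool_pos': array([ 0.25625551, -0.56934481,  0.23005566]), 'eef_rot': array([-3.13951312e+00, -2.55597826e-04,  4.22793656e-01]), 'finger_gap': 0.08584484475430554, 'ft_force': array([ 0.46346772, -0.20141074,  0.14694634])}
top [[450.0648383    0.         317.54883374]
 [  0.         450.0648383  244.3065165 ]
 [  0.           0.           1.        ]] [0.01893749 0.         0.         0.         0.        ] [0.56397397 0.04307779 1.11618225]
side [[565.17803381   0.         318.83676108]
 [  0.         565.17803381 243.09375427]
 [  0.           0.           1.        ]] [-0.0112187  0.         0.         0.         0.       ] [ 0.49054585 -0.79300024  1.14787437]
```

View pics/top0.png

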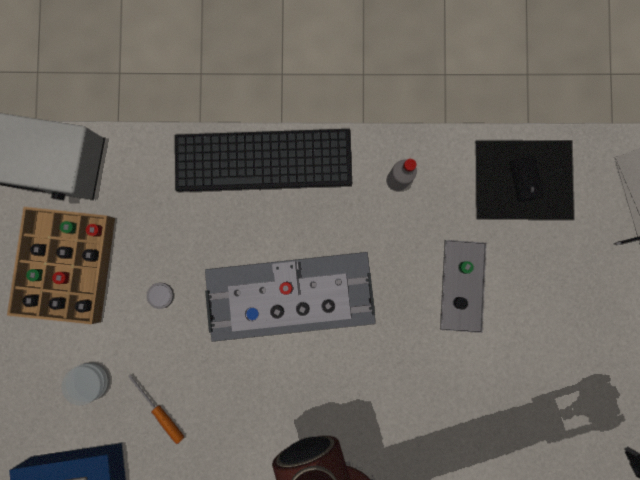

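View pics/side0.png

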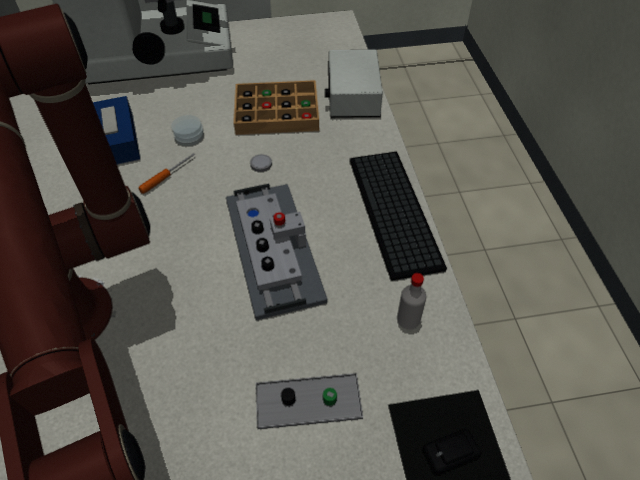

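The top view shows the green mount at about (466,267), the spare at (460,303), the empty blue pocket at (252,314), the knob at (286,288) and the seated mounts at (277,311), (303,309) and (329,306). In the side view the green mount is at (330,396), the knob at (280,218) and the bay at (253,212). Next I'll enlarge these areas.

```bash
cat > h.py <<'E'
import numpy as np,cv2,pickle
def ray(f,uv):
    p=cv2.undistortPoints(np.array([[uv]],float),f['K'],f['dist_coeffs'])[0,0]
    return -f['R'].T@f['t'], f['R'].T@np.r_[p,1]
def onz(f,uv,z):
    c,d=ray(f,uv); return c+d*(z-c[2])/d[2]
def proj(f,X):
    return cv2.projectPoints(np.atleast_2d(np.array(X,float)),cv2.Rodrigues(f['R'])[0],f['t'],f['K'],f['dist_coeffs'])[0][:,0]
E
python3 - <<'E'
import pickle,cv2,numpy as np
from h import *
d=pickle.load(open('f0.pkl','rb'))
def crop(n,x,y,w,h,s): return cv2.resize(d[n]['img'][y:y+h,x:x+w,::-1],None,fx=s,fy=s,interpolation=cv2.INTER_CUBIC)
a=crop('top',200,250,180,100,4.4);b=crop('top',435,235,60,100,2.5)
cv2.imwrite('pics/c1.png',crop('top',200,245,180,100,4.4))
A=crop('top',436,236,60,100,5.5); B=crop('side',250,365,90,100,5.5)[:, :]
cv2.imwrite('pics/c2.png',cv2.hconcat([A,B])[:, :800])
for n,k,z in[('green','466.5,267',.028),('spare','460.5,303',.028),('bay','252,314',.046),('knob','286.5,288',.119),('sa','277.5,311',.072),('sc','329,306',.072)]:
    print(n,onz(d['top'],[float(v) for v in k.split(',')],z))
for n,k,z in[('green',(330,392),.028),('bay',(253,212.5),.046),('knob',(280,216),.119)]: print(n,onz(d['side'],k,z))
E
```

```text
green [ 0.58017958 -0.30771356  0.028     ]
spare [ 0.49405865 -0.29209031  0.028     ]
bay [0.46598758 0.20433853 0.046     ]
knob [0.53003173 0.11808143 0.119     ]
sa [0.47557547 0.14177951 0.072     ]
sc [0.48777616 0.02322954 0.072     ]
green [ 0.58392113 -0.30412517  0.028     ]
bay [0.46946103 0.21086014 0.046     ]
knob [0.53461114 0.12192755 0.119     ]
```

View pics/c1.png

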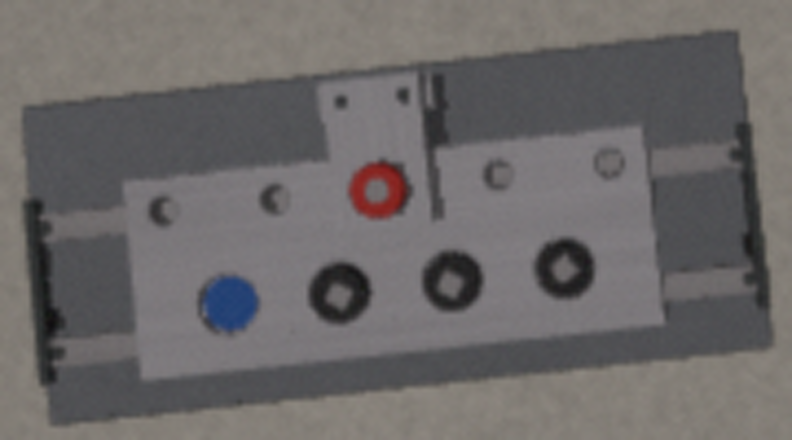

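View pics/c2.png

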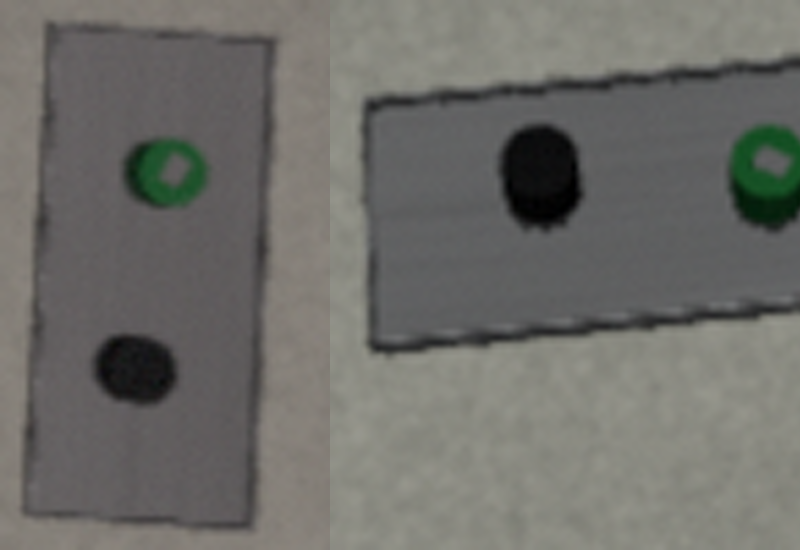

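The slide crop shows the bay at (229,304), seat tops at (340,293), (452,281) and (565,268), the knob top at (378,190) and index holes at (499,174) and (609,163). In the tray crop the green top centres are at (173,172) in the top panel and (770,161) in the side panel.

```bash
python3 - <<'E'
import pickle,cv2
d=pickle.load(open('f0.pkl','rb'))
cv2.imwrite('pics/c3.png',cv2.resize(d['side']['img'][180:325,222:332,::-1],None,fx=4,fy=4,interpolation=cv2.INTER_CUBIC))
E
```

```text
(no output)
```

View pics/c3.png

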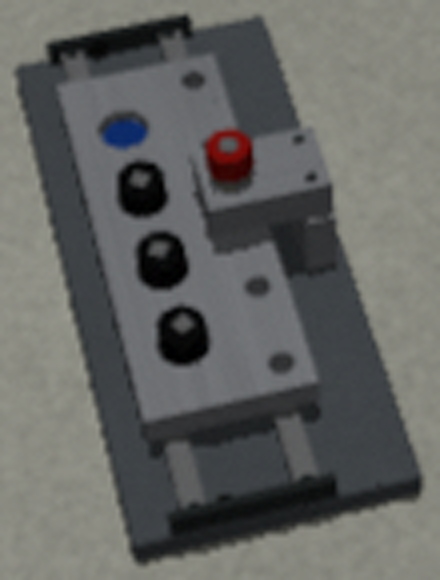

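Side crop: bay mouth (125,128), seat tops (142,178), (161,251) and (184,325), knob top (229,145), holes (194,80), (257,286) and (282,362). I'll fit the slide pose in each view.

```bash
python3 - <<'E'
import pickle
from h import *
from scipy.optimize import least_squares
d=pickle.load(open('f0.pkl','rb'))
seat=lambda y:(-.02,y,.072); hole=lambda y:(.033,y,.054)
T=[((229,304),(-.02,.09,.048)),((340,293),seat(.03)),((452,281),seat(-.03)),((565,268),seat(-.09)),((378,190),(.033,0,.119)),((499,174),hole(-.06)),((609,163),hole(-.12)),((163,211),hole(.12))]
S=[((125,128),(-.02,.09,.054)),((142,178),seat(.03)),((161,251),seat(-.03)),((184,325),seat(-.09)),((229,145),(.033,0,.119)),((257,286),hole(-.06)),((282,362),hole(-.12)),((194,80),hole(.12))]
def fit(f,L,s,o):
    uv=np.array([a for a,_ in L])/s+o-.4; P=np.array([b for _,b in L])
    def X(p):
        c,q=np.cos(p[2]),np.sin(p[2]); return P@np.array([[c,-q,0],[q,c,0],[0,0,1]]).T+[p[0],p[1],0]
    r=least_squares(lambda p:(proj(f,X(p))-uv).ravel(),[.5,.1,.1]); print(r.x,np.degrees(r.x[2])); print(r.fun.reshape(-1,2).round(1).tolist()); return r.x
a=fit(d['top'],T,4.4,np.array([200,245])); b=fit(d['side'],S,4,np.array([222,180]))
g=[onz(d['top'],(467.05,266.9),.028),onz(d['side'],(329.6,393.9),.028)];print(g)
t=[onz(d['top'],(436+x/5.5-.4,236+y/5.5-.4),.01) for x,y in((48,23),(275,40),(252,527),(23,513))]; print('tray',np.mean(t,0),t)
m=(a+b)/2; c,q=np.cos(m[2]),np.sin(m[2]);R=np.array([[c,-q],[q,c]])
print('bay',m[:2]+R@[-.02,.09],'bush',m[:2]+R@[.033,0],m)
E
```

```text
[0.49772458 0.11684011 0.11586481] 6.638564417897534
[[0.4, -0.2], [-0.5, 0.3], [-0.0, 0.2], [0.2, 0.3], [-0.2, -0.0], [-0.1, -0.1], [0.2, -0.4], [0.1, -0.1]]
[0.4993725  0.11883788 0.11393836] 6.528187291476091
[[-0.1, 0.2], [-0.2, 0.0], [0.0, -0.3], [-0.4, 0.0], [0.1, 0.1], [0.4, -0.0], [0.1, 0.0], [0.1, -0.0]]
[array([ 0.58042856, -0.30903144,  0.028     ]), array([ 0.58236856, -0.30813973,  0.028     ])]
tray [ 0.53547896 -0.30371144  0.01      ] [array([ 0.64686201, -0.26038061,  0.01      ]), array([ 0.63982415, -0.36090107,  0.01      ]), array([ 0.4250306 , -0.34686079,  0.01      ]), array([ 0.43019909, -0.2467033 ,  0.01      ])]
bay [0.46836201 0.20495256] bush [0.53133094 0.12162241] [0.49854854 0.117839   0.11490158]
```

Request:
apply_moves(moves=[[[0, 0, 0, -7.1], [0, 0, 0, -7.1], [0, 0, 0, -7.1], [0, 0, 0, -7.1], [0, 0, 0, -7.1]]], gripper=-1)

```text
time: 0.52
tool_pos: [0.2563, -0.5696, 0.2305]
eef_rot: [-3.141, -0.001, 1.048]
ft_force: [-0.5, -1.1, 1.0]
finger_gap: 0.0854
grip_force: 0.0
```

Request:
apply_moves(moves=[[[0, 0, 0, -7.1], [0, 0, 0, -7.1], [0, 0, 0, -7.1], [0, 0, 0, -7.1], [0, 0, 0, -7.1]]])

```text
time: 0.93
tool_pos: [0.2563, -0.5696, 0.2306]
eef_rot: [-3.141, -0.001, 1.668]
ft_force: [0.4, 0.1, -0.3]
finger_gap: 0.0852
grip_force: 0.0
```

```bash
cat >> h.py <<'E'
GREEN=np.array([.5814,-.3086]);BAY=np.array([.4684,.2050]);BUSH=np.array([.5313,.1216])
def Rt(s):
    from scipy.spatial.transform import Rotation as Ro
    return Ro.from_euler('xyz',s['eef_rot']).as_matrix()
def go(xyz,yaw=None):
    from rig import bot
    s=bot.sense(); R=Rt(s); print('t',round(s['time'],2),'tcp',s['tool_pos'].round(4),'rpy',np.degrees(s['eef_rot']).round(2),'F',s['ft_force'].round(1),'gap',round(s['finger_gap'],4))
    print('delta tool cm',(R.T@(np.array(xyz)-s['tool_pos'])*100).round(2))
E
python3 -c "
from h import *
go([*GREEN,.08])"
```

```text
t 0.93 tcp [ 0.2563 -0.5696  0.2306] rpy [-1.7999e+02 -7.0000e-02  9.5580e+01] F [ 0.4  0.1 -0.3] gap 0.0852
delta tool cm [22.8  34.89 15.07]
```

Request:
apply_moves(moves=[[[1.52, 2.33, 0.6, 0], [1.52, 2.33, 0.6, 0], [1.52, 2.33, 0.6, 0], [1.52, 2.33, 0.6, 0], [1.52, 2.33, 0.6, 0]]])

```text
time: 1.35
tool_pos: [0.3662, -0.4825, 0.2004]
eef_rot: [-3.141, -0.001, 1.662]
ft_force: [0.3, -0.1, 0.0]
finger_gap: 0.0853
grip_force: 0.0
```

Request:
apply_moves(moves=[[[1.52, 2.33, 0.8, 0], [1.52, 2.33, 0.8, 0], [1.52, 2.33, 0.8, 0], [1.52, 2.33, 0.8, 0], [1.52, 2.33, 0.8, 0]]])

```text
time: 1.77
tool_pos: [0.4753, -0.3961, 0.1603]
eef_rot: [-3.141, -0.001, 1.662]
ft_force: [0.2, -0.0, -0.4]
finger_gap: 0.0852
grip_force: 0.0
```

Request:
apply_moves(moves=[[[1.52, 2.33, 1.3, -0.5], [1.52, 2.33, 1.3, -0.5], [1.52, 2.33, 1.3, 0], [1.52, 2.33, 1.3, 0], [1.52, 2.33, 1.3, 0]]])

```text
time: 2.18
tool_pos: [0.5833, -0.3085, 0.095]
eef_rot: [-3.141, -0.001, 1.68]
ft_force: [0.3, -0.0, -0.2]
finger_gap: 0.0854
grip_force: 0.0
```

```bash
python3 - <<'E'
from h import *
from rig import viewer
go([*GREEN,.011])
c=[]
for n in('top','side'):
    f=viewer.grab_frame(n); u,v=proj(f,[*GREEN,.06])[0].astype(int); u=min(max(u,50),590);v=min(max(v,50),430)
    c.append(cv2.resize(f['img'][v-50:v+50,u-50:u+50,::-1],None,fx=4,fy=4,interpolation=cv2.INTER_CUBIC)); print(u-50,v-50)
cv2.imwrite('pics/p1.png',cv2.hconcat(c))
E
```

```text
t 2.18 tcp [ 0.5833 -0.3085  0.095 ] rpy [-1.7996e+02 -4.0000e-02  9.6230e+01] F [ 0.3 -0.  -0.2] gap 0.0854
delta tool cm [ 0.   -0.18  8.4 ]
421 216
279 337
```

View pics/p1.png

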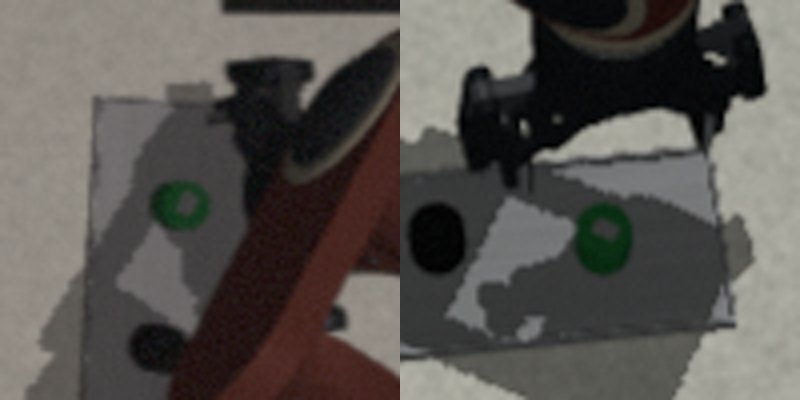

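The picture shows the gripper above the green mount, with the mount at (182,204) left and (604,238) right and the fingers spread to either side of it along x. The spare is clear, so I'm descending.

Request:
apply_moves(moves=[[[0, -0.1, 1.7, 0], [0, -0.08, 1.7, 0], [0, 0, 1.7, 0], [0, 0, 1.7, 0], [0, 0, 0.8, 0]]])

```text
time: 2.7
tool_pos: [0.5789, -0.3096, 0.0177]
eef_rot: [-3.138, -0.002, 1.679]
ft_force: [0.2, -0.1, -0.5]
finger_gap: 0.0854
grip_force: 0.0
```

Request:
apply_moves(moves=[[[0, 0, 0.4, 0], [0, 0, 0.4, 0], [0, 0, 0, 0], [0, 0, 0, 0], [0, 0, 0, 0]]])

```text
time: 3.12
tool_pos: [0.5816, -0.3105, 0.0136]
eef_rot: [3.14, 0.001, 1.679]
ft_force: [-0.3, 0.2, -0.1]
finger_gap: 0.0854
grip_force: 0.0
```

Request:
apply_moves(moves=[[[0, 0, 0, 0], [0, 0, 0, 0], [0, 0, 0, 0], [0, 0, 0, 0], [0, 0, 0, 0]]], gripper=1, newtons=30)

```text
time: 3.53
tool_pos: [0.5811, -0.3101, 0.0127]
eef_rot: [3.141, 0.0, 1.679]
ft_force: [0.9, 0.3, 0.2]
finger_gap: 0.029
grip_force: 29.6
```

Request:
apply_moves(moves=[[[0, 0, 0, 0], [0, 0, 0, 0], [0, 0, 0, 0], [0, 0, 0, 0], [0, 0, 0, 0]]])

```text
time: 3.95
tool_pos: [0.5811, -0.3101, 0.0126]
eef_rot: [3.141, 0.0, 1.679]
ft_force: [0.2, -0.6, 3.2]
finger_gap: 0.029
grip_force: 29.7
```

```bash
python3 -c "
from h import *
go([*BAY,.15])"
```

```text
t 3.95 tcp [ 0.5811 -0.3101  0.0126] rpy [1.7997e+02 2.0000e-02 9.6230e+01] F [ 0.2 -0.6  3.2] gap 0.029
delta tool cm [ 52.42  -5.61 -13.76]
```

Request:
apply_moves(moves=[[[0, 0, -1.0, 0], [0, 0, -2.5, 0], [0, 0, -3.5, 0], [0, 0, -3.5, 0], [0, 0, -3.5, 0]]])

```text
time: 4.37
tool_pos: [0.5802, -0.3095, 0.1535]
eef_rot: [-3.14, -0.001, 1.679]
ft_force: [0.4, 0.4, -0.5]
finger_gap: 0.0287
grip_force: 29.7
```

Request:
apply_moves(moves=[[[1.5, -0.3, -2, 0], [2.9, -0.3, -1, 0], [3.6, -0.4, 0, 0], [3.6, -0.4, 0, 0], [3.6, -0.4, 0, 0]]])

```text
time: 4.78
tool_pos: [0.5457, -0.1595, 0.1828]
eef_rot: [3.141, 0.0, 1.679]
ft_force: [0.4, 1.2, -0.5]
finger_gap: 0.029
grip_force: 29.7
```

Request:
apply_moves(moves=[[[3.6, -0.4, 0, 0], [3.6, -0.4, 0, 0], [3.6, -0.4, 0, 0], [3.6, -0.4, 0, 0], [3.6, -0.4, 0, 0]]])

```text
time: 5.2
tool_pos: [0.506, 0.0176, 0.1825]
eef_rot: [-3.141, -0.0, 1.679]
ft_force: [0.7, -0.5, -0.6]
finger_gap: 0.0284
grip_force: 29.7
```

Request:
apply_moves(moves=[[[3.6, -0.4, 0, 0], [3.6, -0.4, 0, 0], [3.6, -0.4, 0, 0], [3.6, -0.4, 0, 0], [2.4, -0.4, 0, 0]]])

```text
time: 5.62
tool_pos: [0.4677, 0.1834, 0.1826]
eef_rot: [-3.141, -0.001, 1.681]
ft_force: [0.9, 0.1, 0.3]
finger_gap: 0.0285
grip_force: 29.7
```

```bash
python3 -c "
from h import *
go([*BAY,.10])"
```

```text
t 5.62 tcp [0.4677 0.1834 0.1826] rpy [-1.7999e+02 -5.0000e-02  9.6320e+01] F [0.9 0.1 0.3] gap 0.0285
delta tool cm [2.14 0.31 8.26]
```

Request:
apply_moves(moves=[[[0.7, 0.1, 2, 0], [0.7, 0.1, 2.5, 0], [0.74, 0.11, 2.5, 0], [0, 0, 2.5, 0], [0, 0, 1.2, 0]]])

```text
time: 6.03
tool_pos: [0.4672, 0.2022, 0.072]
eef_rot: [-3.136, 0.001, 1.68]
ft_force: [0.2, -0.9, -1.4]
finger_gap: 0.0284
grip_force: 29.7
```

Request:
apply_moves(moves=[[[0, 0, 0, 0], [0, 0, 0, 0], [0, 0, 0, 0], [0, 0, 0, 0], [0, 0, 0, 0]]])

```text
time: 6.45
tool_pos: [0.4711, 0.2026, 0.0772]
eef_rot: [3.138, -0.0, 1.679]
ft_force: [0.3, 0.2, -1.0]
finger_gap: 0.0291
grip_force: 29.8
```

```bash
python3 - <<'E'
from h import *
from rig import viewer
go([*BAY,.0566])
c=[]
for n in('top','side'):
    f=viewer.grab_frame(n); u,v=proj(f,[*BAY,.06])[0].astype(int); u-=25; v-=25
    c.append(cv2.resize(f['img'][v:v+50,u:u+50,::-1],None,fx=8,fy=8,interpolation=cv2.INTER_CUBIC)); print(u,v,proj(f,[[*BAY,.054]]))
    pickle.dump(f,open(n+'1.pkl','wb'))
cv2.imwrite('pics/p2.png',cv2.hconcat(c))
E
```

```text
t 6.45 tcp [0.4711 0.2026 0.0772] rpy [ 1.7981e+02 -3.0000e-02  9.6200e+01] F [ 0.3  0.2 -1. ] gap 0.0291
delta tool cm [ 0.27 -0.25  2.06]
225 288 [[251.21483181 313.27184958]]
227 185 [[252.48553062 212.15435356]]
```

View pics/p2.png

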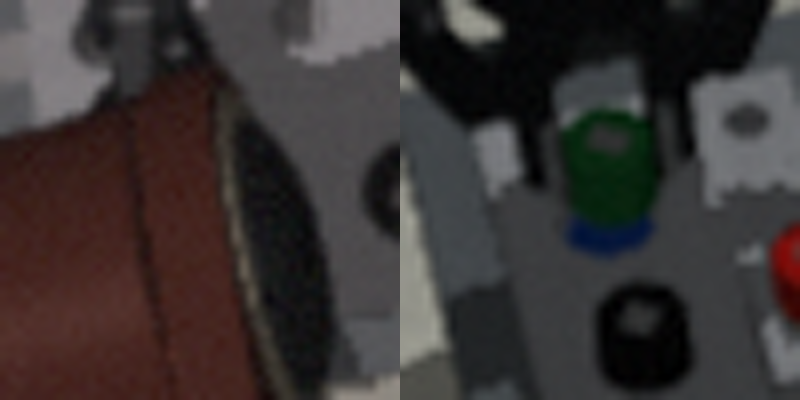

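The side panel shows the held mount's top face around (612,139) (outline x 566–660), the blue pad just below at x 567–652, and seat_a's top at (643,314). The top view is blocked by the arm. I'll measure the offset relatively, in the side camera.

```bash
python3 - <<'E'
from h import *
from rig import viewer
f=viewer.grab_frame('side'); go([*BAY,.0566])
from rig import bot
z=bot.sense()['tool_pos'][2]-.0126+.028
u0,v0=227,185
p=np.array([.49937,.11884,.11394]);c,q=np.cos(p[2]),np.sin(p[2]);R=np.array([[c,-q],[q,c]])
bay=p[:2]+R@[-.02,.09]; print('bay side',bay,'seat_a',p[:2]+R@[-.02,.03])
px=lambda x,y:((x-400)/8+u0-.44,y/8+v0-.44)
print('held',onz(f,px(612,139),z),z,'seat_a',onz(f,px(644,314),.072))
a=np.linspace(0,6.283,40)
im=cv2.resize(f['img'][v0:v0+50,u0:u0+50,::-1],None,fx=12,fy=12,interpolation=cv2.INTER_CUBIC)
def ring(cx,zz,r,col):
    P=proj(f,np.c_[cx[0]+r*np.cos(a),cx[1]+r*np.sin(a),np.full(40,zz)]); cv2.polylines(im,[(((P-[u0,v0]+.5)*12).astype(int))],True,col,1)
s=bot.sense()['tool_pos'];ring(s,z,.015,(0,255,255));ring(s,z-.026,.015,(0,255,255));ring(bay,.046,.016,(255,255,255));ring(bay,.054,.016,(255,255,255));ring(p[:2]+R@[-.02,.03],.072,.015,(255,0,255))
cv2.imwrite('pics/p3.png',im)
E
```

```text
t 6.6 tcp [0.4703 0.2025 0.0762] rpy [ 1.7991e+02 -1.0000e-02  9.6220e+01] F [-0.6 -0.6 -1.2] gap 0.0285
delta tool cm [ 0.27 -0.17  1.96]
bay side [0.46926726 0.20598255] seat_a [0.47608887 0.1463716 ]
held [0.47366854 0.2053443  0.09160459] 0.0916045941909818 seat_a [0.4766694  0.14740176 0.072     ]
```

View pics/p3.png

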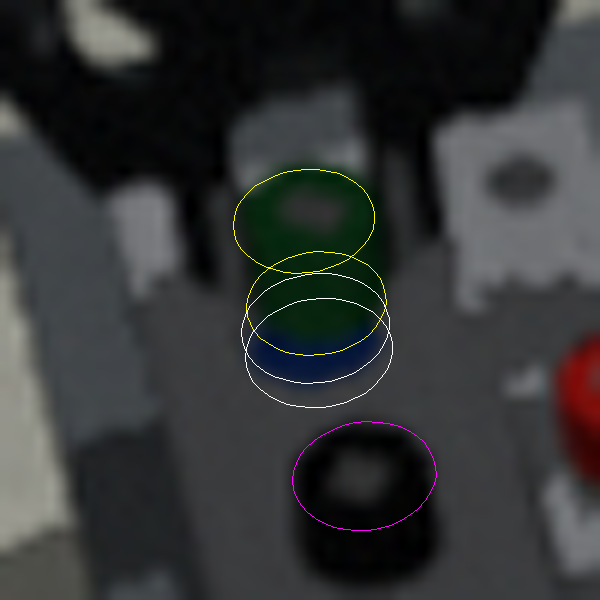

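The fitted rings sit well on seat_a and the bay, while the held mount appears about 0.8 px right of the TCP prediction. I need a small shift toward −x and +y. The arm has to settle first.

Request:
apply_moves(moves=[[[0, 0, 0, 0], [0, 0, 0, 0], [0, 0, 0, 0], [0, 0, 0, 0], [0, 0, 0, 0]]])

```text
time: 7.02
tool_pos: [0.4697, 0.2024, 0.0752]
eef_rot: [-3.141, 0.0, 1.679]
ft_force: [-0.4, -0.0, -0.8]
finger_gap: 0.0287
grip_force: 29.8
```

Request:
apply_moves(moves=[[[0.1, -0.1, 0.2, 0], [0.08, -0.1, 0.2, 0], [0, 0, 0, 0], [0, 0, 0, 0], [0, 0, 0, 0]]])

```text
time: 7.43
tool_pos: [0.4675, 0.204, 0.0712]
eef_rot: [-3.141, 0.0, 1.68]
ft_force: [0.2, -0.9, -0.8]
finger_gap: 0.0286
grip_force: 29.8
```

Request:
apply_moves(moves=[[[0, 0, 0, 0], [0, 0, 0, 0], [0, 0, 0, 0], [0, 0, 0, 0], [0, 0, 0, 0]]])

```text
time: 7.85
tool_pos: [0.4676, 0.204, 0.0713]
eef_rot: [3.142, -0.0, 1.679]
ft_force: [0.2, -0.4, -0.4]
finger_gap: 0.0291
grip_force: 29.8
```

```bash
python3 - <<'E'
from h import *
from rig import viewer,bot
f=viewer.grab_frame('side'); go([*BAY,.0566])
s=bot.sense()['tool_pos']; z=s[2]-.0126+.028
u0,v0=227,185
p=np.array([.49937,.11884,.11394]);c,q=np.cos(p[2]),np.sin(p[2]);R=np.array([[c,-q],[q,c]])
bay=p[:2]+R@[-.02,.09]
a=np.linspace(0,6.283,40)
im=cv2.resize(f['img'][v0:v0+50,u0:u0+50,::-1],None,fx=12,fy=12,interpolation=cv2.INTER_CUBIC); im=cv2.convertScaleAbs(im,alpha=2)
def ring(cx,zz,r,col):
    P=proj(f,np.c_[cx[0]+r*np.cos(a),cx[1]+r*np.sin(a),np.full(40,zz)]); cv2.polylines(im,[(((P-[u0,v0]+.5)*12).astype(int))],True,col,1)
# where the mount's top and bottom would appear if right above the bay
ring(bay,z,.015,(255,255,0));ring(bay,z-.026,.015,(255,255,0));ring(bay,.046,.015,(255,255,255));ring(p[:2]+R@[-.02,.03],.072,.015,(255,0,255))
cv2.imwrite('pics/p4.png',im)
E
```

```text
t 7.9 tcp [0.4676 0.204  0.0713] rpy [180.    -0.    96.22] F [-0.8 -0.2 -0.5] gap 0.0285
delta tool cm [0.09 0.09 1.47]
```

View pics/p4.png

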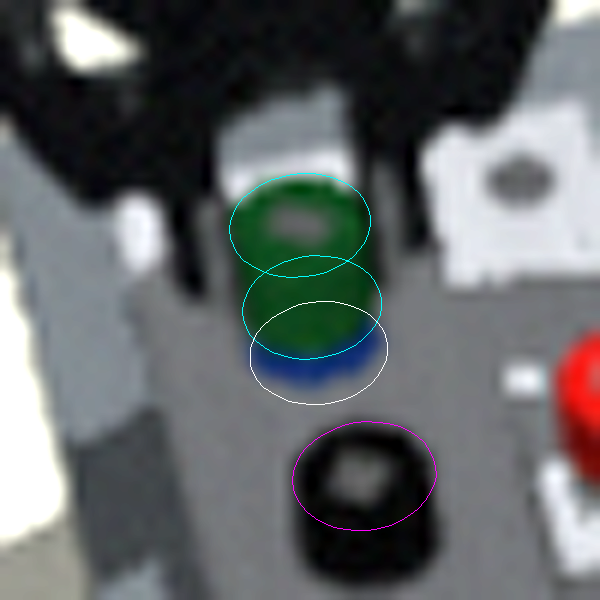

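The brightened view shows the mount lying on the predicted "above bay" rings to within about 0.3 px (0.6 mm). I'm lowering slowly and watching the force.

Request:
apply_moves(moves=[[[0, 0, 0.3, 0], [0, 0, 0.2, 0], [0, 0, 0.1, 0], [0, 0, 0.1, 0], [0, 0, 0, 0]]])

```text
time: 8.32
tool_pos: [0.4673, 0.2039, 0.0639]
eef_rot: [-3.141, 0.0, 1.679]
ft_force: [0.5, 0.7, -1.0]
finger_gap: 0.0285
grip_force: 29.8
```

Request:
apply_moves(moves=[[[0, 0, 0.1, 0], [0, 0, 0.1, 0], [0, 0, 0, 0], [0, 0, 0, 0], [0, 0, 0, 0]]])

```text
time: 8.73
tool_pos: [0.4676, 0.204, 0.0623]
eef_rot: [3.142, 0.0, 1.679]
ft_force: [0.4, 0.2, -0.7]
finger_gap: 0.0285
grip_force: 29.8
```

Request:
apply_moves(moves=[[[0, 0, 0.1, 0], [0, 0, 0.1, 0], [0, 0, 0.1, 0], [0, 0, 0, 0], [0, 0, 0, 0]]])

```text
time: 9.15
tool_pos: [0.4675, 0.204, 0.0592]
eef_rot: [-3.141, 0.0, 1.679]
ft_force: [0.2, -0.7, -0.8]
finger_gap: 0.0284
grip_force: 29.8
```

Request:
apply_moves(moves=[[[0, 0, 0.1, 0], [0, 0, 0.1, 0], [0, 0, 0, 0], [0, 0, 0, 0], [0, 0, 0, 0]]])

```text
time: 9.57
tool_pos: [0.4676, 0.204, 0.0573]
eef_rot: [-3.142, -0.0, 1.679]
ft_force: [0.2, 0.3, -0.1]
finger_gap: 0.0283
grip_force: 29.8
```

Request:
apply_moves(moves=[[[0, 0, 0.05, 0], [0, 0, 0.05, 0], [0, 0, 0, 0], [0, 0, 0, 0], [0, 0, 0, 0]]])

```text
time: 9.98
tool_pos: [0.4677, 0.2041, 0.0566]
eef_rot: [3.141, -0.0, 1.679]
ft_force: [-1.4, -0.4, 3.0]
finger_gap: 0.0288
grip_force: 30.0
```

Request:
apply_moves(moves=[[[0, 0, 0.05, 0], [0, 0, 0, 0], [0, 0, 0, 0], [0, 0, 0, 0], [0, 0, 0, 0]]])

```text
time: 10.4
tool_pos: [0.4677, 0.2041, 0.0566]
eef_rot: [-3.141, 0.0, 1.679]
ft_force: [-2.1, -0.4, 5.6]
finger_gap: 0.0288
grip_force: 30.2
```

Seated at exactly the expected height. I'm releasing it and rising.

Request:
apply_moves(moves=[[[0, 0, 0, 0], [0, 0, 0, 0], [0, 0, 0, 0], [0, 0, 0, 0], [0, 0, 0, 0]]], gripper=-0.2)

```text
time: 10.82
tool_pos: [0.4674, 0.204, 0.0556]
eef_rot: [-3.141, 0.0, 1.679]
ft_force: [-0.6, 0.3, 0.8]
finger_gap: 0.0513
grip_force: 0.0
```

Request:
apply_moves(moves=[[[0, 0, -0.5, 0], [0, 0, -1.5, 0], [0, 0, -2.5, 0], [0, 0, -3, 0], [0, 0, -3, 0]]])

```text
time: 11.23
tool_pos: [0.467, 0.2038, 0.1616]
eef_rot: [-3.14, 0.0, 1.679]
ft_force: [-0.1, -0.9, 0.2]
finger_gap: 0.051
grip_force: 0.0
```

Request:
apply_moves(moves=[[[0, 0, -1, 0], [0, 0, 0, 0], [0, 0, 0, 0], [0, 0, 0, 0], [0, 0, 0, 0]]], gripper=-1)

```text
time: 11.65
tool_pos: [0.4662, 0.2036, 0.1683]
eef_rot: [-3.137, 0.001, 1.679]
ft_force: [0.4, -0.3, -0.6]
finger_gap: 0.0854
grip_force: 0.0
```

```bash
python3 - <<'E'
from h import *
from rig import viewer,bot
f=viewer.grab_frame('side'); go([.5306,.1210,.097])
im=cv2.resize(f['img'][180:250,222:312,::-1],None,fx=8,fy=8,interpolation=cv2.INTER_CUBIC); im=cv2.convertScaleAbs(im,alpha=1.5)
cv2.imwrite('pics/p5.png',im)
E
```

```text
t 11.7 tcp [0.4663 0.2037 0.1685] rpy [-1.7977e+02  4.0000e-02  9.6220e+01] F [ 0.  -0.3  0.7] gap 0.085
delta tool cm [-8.91  5.52  7.13]
```

View pics/p5.png

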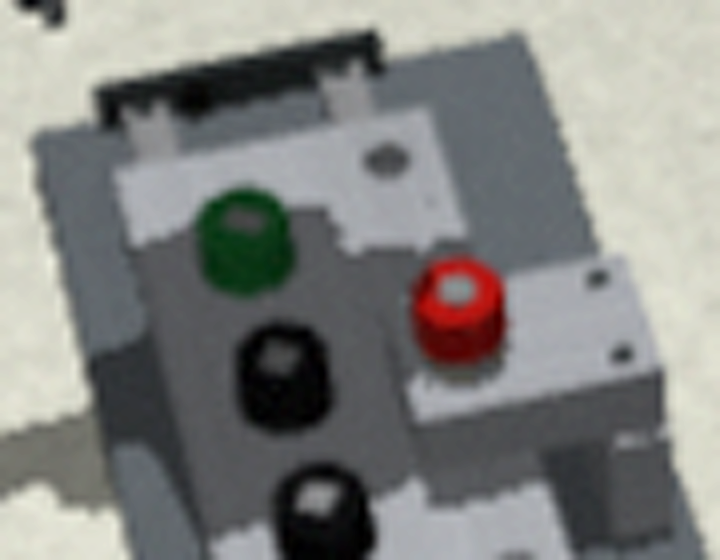

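The green mount sits in the bay, level with the seated black ones, polished face up, with its top at (245,225). The knob top is at (458,290) and the plate hasn't moved. Moving over the knob.

Request:
apply_moves(moves=[[[-1.8, 1.1, 0, 0], [-1.8, 1.1, 0, 0], [-1.8, 1.1, 0, 0], [-1.8, 1.1, 0, 0], [-1.7, 1.1, 0, 0]]])

```text
time: 12.12
tool_pos: [0.5317, 0.1206, 0.1692]
eef_rot: [-3.139, -0.0, 1.679]
ft_force: [0.1, 0.6, 0.1]
finger_gap: 0.0852
grip_force: 0.0
```

Request:
apply_moves(moves=[[[0, 0, 1.0, 0], [0, 0, 1.5, 0], [0, 0, 1.5, 0], [0, 0, 1.0, 0], [0, 0, 0.5, 0]]])

```text
time: 12.53
tool_pos: [0.5297, 0.1217, 0.1124]
eef_rot: [-3.136, -0.0, 1.68]
ft_force: [-0.4, 0.5, -0.6]
finger_gap: 0.0856
grip_force: 0.0
```

Request:
apply_moves(moves=[[[0, 0, 0, 0], [0, 0, 0, 0], [0, 0, 0, 0], [0, 0, 0, 0], [0, 0, 0, 0]]])

```text
time: 12.95
tool_pos: [0.5325, 0.1216, 0.1168]
eef_rot: [3.14, -0.0, 1.679]
ft_force: [0.8, -0.1, -0.6]
finger_gap: 0.0853
grip_force: 0.0
```

Request:
apply_moves(moves=[[[0, 0, 0, 0], [0, 0, 0, 0], [0, 0, 0, 0], [0, 0, 0, 0], [0, 0, 0, 0]]])

```text
time: 13.37
tool_pos: [0.5319, 0.1215, 0.1158]
eef_rot: [3.142, -0.0, 1.679]
ft_force: [0.5, -0.1, -1.0]
finger_gap: 0.0857
grip_force: 0.0
```

```bash
python3 -c "
from h import *
go([.5306,.1210,.097])"
```

```text
t 13.37 tcp [0.5319 0.1215 0.1158] rpy [180.    -0.    96.22] F [ 0.5 -0.1 -1. ] gap 0.0857
delta tool cm [-0.03 -0.13  1.88]
```

Request:
apply_moves(moves=[[[0, -0.1, 0.6, 0], [0, 0, 0.6, 0], [0, 0, 0.4, 0], [0, 0, 0.2, 0], [0, 0, 0.1, 0]]])

```text
time: 13.78
tool_pos: [0.5303, 0.1213, 0.0957]
eef_rot: [-3.14, -0.0, 1.679]
ft_force: [0.1, 0.1, 0.3]
finger_gap: 0.0854
grip_force: 0.0
```

Request:
apply_moves(moves=[[[0, 0, 0, 0], [0, 0, 0, 0], [0, 0, 0, 0], [0, 0, 0, 0], [0, 0, 0, 0]]], gripper=0.24, newtons=20)

```text
time: 14.2
tool_pos: [0.5311, 0.1214, 0.0971]
eef_rot: [3.141, 0.0, 1.679]
ft_force: [-0.2, -0.9, 0.1]
finger_gap: 0.0324
grip_force: 0.0
```

Request:
apply_moves(moves=[[[0, 0, 0, 0], [0, 0, 0, 0], [0, 0, 0, 0], [0, 0, 0, 0], [0, 0, 0, 0]]], gripper=0.3)

```text
time: 14.62
tool_pos: [0.5309, 0.1214, 0.0968]
eef_rot: [-3.142, -0.0, 1.679]
ft_force: [-0.3, -0.5, -0.0]
finger_gap: 0.0299
grip_force: 0.0
```

Request:
apply_moves(moves=[[[0, 0, 0, 0], [0, 0, 0, 0], [0, 0, 0, 0], [0, 0, 0, 0], [0, 0, 0, 0]]], gripper=0.33)

```text
time: 15.03
tool_pos: [0.5309, 0.1214, 0.0968]
eef_rot: [-3.141, -0.0, 1.679]
ft_force: [-0.5, -0.2, -0.3]
finger_gap: 0.0286
grip_force: 0.2
```

Request:
apply_moves(moves=[[[0, 0, 0, 0], [0, 0, 0, 0], [0, 0, 0, 0], [0, 0, 0, 0], [0, 0, 0, 0]]], gripper=1, newtons=35)

```text
time: 15.45
tool_pos: [0.531, 0.1214, 0.097]
eef_rot: [3.141, -0.0, 1.679]
ft_force: [-0.3, 0.4, 1.8]
finger_gap: 0.0267
grip_force: 34.5
```

Request:
apply_moves(moves=[[[0, 0, 0, 0], [0, 0, 0, 0], [0, 0, 0, 0], [0, 0, 0, 0], [0, 0, 0, 0]]])

```text
time: 15.87
tool_pos: [0.531, 0.1214, 0.097]
eef_rot: [3.141, -0.0, 1.679]
ft_force: [-1.0, 0.5, 3.0]
finger_gap: 0.0266
grip_force: 34.5
```

```bash
python3 -c "
from h import *
from rig import bot
go([.5306,.1210,.122]);print(bot.sense()['moment'])"
```

```text
t 15.87 tcp [0.531  0.1214 0.097 ] rpy [179.98  -0.    96.22] F [-1.   0.5  3. ] gap 0.0266
delta tool cm [-0.04 -0.05 -2.5 ]
[ 0.01327103  0.1007348  -0.04186893]
```

Grip is centred with about 1 N of lateral force. Drawing straight up.

Request:
apply_moves(moves=[[[0, 0, -0.05, 0], [0, 0, -0.1, 0], [0, 0, -0.1, 0], [0, 0, -0.15, 0], [0, 0, -0.15, 0]]])

```text
time: 16.28
tool_pos: [0.5306, 0.1214, 0.102]
eef_rot: [-3.141, -0.0, 1.679]
ft_force: [0.2, 0.2, -1.2]
finger_gap: 0.0263
grip_force: 34.5
```

Request:
apply_moves(moves=[[[0, 0, -0.15, 0], [0, 0, -0.15, 0], [0, 0, -0.15, 0], [0, 0, -0.15, 0], [0, 0, -0.15, 0]]])

```text
time: 16.7
tool_pos: [0.5309, 0.1214, 0.11]
eef_rot: [3.141, -0.0, 1.679]
ft_force: [-0.6, 1.1, -0.9]
finger_gap: 0.0264
grip_force: 34.5
```

```bash
python3 -c "
from h import *
from rig import bot
go([.5310,.1214,.122]);print(bot.sense()['moment'])"
```

```text
t 16.7 tcp [0.5309 0.1214 0.11  ] rpy [179.99  -0.    96.22] F [-0.6  1.1 -0.9] gap 0.0264
delta tool cm [ 0.    0.01 -1.2 ]
[ 0.04025026 -0.03368464  0.00677112]
```

Request:
apply_moves(moves=[[[0, 0, -0.2, 0], [0, 0, -0.2, 0], [0, 0, -0.2, 0], [0, 0, -0.15, 0], [0, 0, -0.15, 0]]])

```text
time: 17.12
tool_pos: [0.531, 0.1214, 0.119]
eef_rot: [3.141, -0.0, 1.679]
ft_force: [-1.1, -0.1, -1.8]
finger_gap: 0.0266
grip_force: 34.5
```

Request:
apply_moves(moves=[[[0, 0, -0.1, 0], [0, 0, -0.1, 0], [0, 0, -0.1, 0], [0, 0, -0.05, 0], [0, 0, 0, 0]]])

```text
time: 17.53
tool_pos: [0.531, 0.1214, 0.1224]
eef_rot: [3.141, -0.0, 1.679]
ft_force: [0.0, 0.4, -1.1]
finger_gap: 0.0268
grip_force: 34.5
```

Request:
apply_moves(moves=[[[0, 0, 0, 0], [0, 0, 0, 0], [0, 0, 0, 0], [0, 0, 0, 0], [0, 0, 0, 0]]])

```text
time: 17.95
tool_pos: [0.5309, 0.1214, 0.1222]
eef_rot: [-3.141, 0.0, 1.679]
ft_force: [0.3, -1.1, -1.4]
finger_gap: 0.0268
grip_force: 34.5
```

```bash
python3 - <<'E'
from h import *
from rig import viewer,bot
f=viewer.grab_frame('side'); go([.5310,.1214,.122]); print(bot.sense()['moment'],bot.sense()['grip_force'])
im=cv2.resize(f['img'][180:270,222:322,::-1],None,fx=6,fy=6,interpolation=cv2.INTER_CUBIC); im=cv2.convertScaleAbs(im,alpha=1.7)
cv2.imwrite('pics/p6.png',im)
E
```

```text
t 18.0 tcp [0.5309 0.1214 0.1223] rpy [-180.      0.     96.22] F [ 0.3 -0.1 -0.9] gap 0.0268
delta tool cm [0.   0.01 0.03]
[ 0.00444319 -0.06945725 -0.02203972] 34.472737312316895
```

View pics/p6.png

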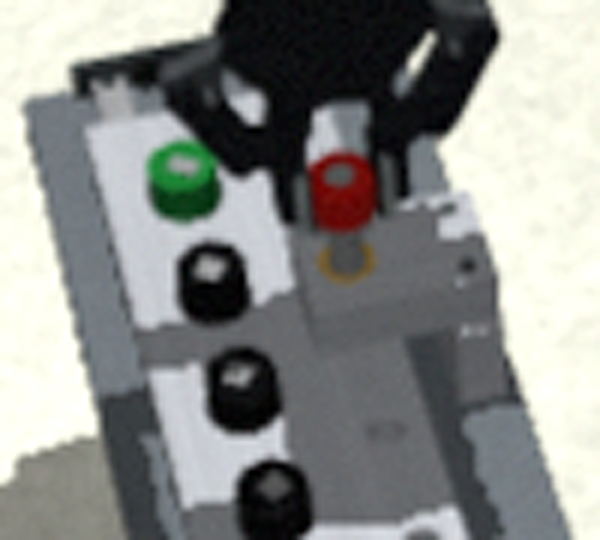

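The knob at (342,190) is held between the pads, with the shank standing up out of the brass bush at (347,260). The rise is about 25 mm with low side force, and the green mount at (183,180) and the others are in place. Handing it in.

```bash
python3 -c "
from rig import bot
print(bot.job_done())"
```

```text
the job is handed in; nothing more can be done
None
```

The green mount is fully down in the empty pocket, polished face up. The index pin is held about 25 mm up in its bush with about 1 N of side force. The plate and the other mounts look undisturbed in the last picture, and I handed the job in at about 18 s.

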